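# Set a syringe pump to its start mark with the thumbwheel

## Robot

A 6-joint arm with a two-finger parallel gripper is mounted at the origin on the work surface. World frame = base frame: x ahead of the robot, y to its left, z up, the work surface at z = 0. Lengths are in m, angles in rad, forces in N, time in s.
With the tool pointing down it reaches from about 0.225 to 0.875 m from the base axis. Payload 3.4 kg.
Tool frame: the origin (TCP) lies at the very end of the fingers, on their centre line; the grasp point (between the pads) lies 19 mm behind it (manip.hold_point_z is the distance from the TCP to the grasp point, in m); z points along the fingers, x is the direction in which the jaws open and shut, and the axes are right-handed (so a half turn about z gives the same grasp; the last joint's range is limited). The gripper opens to 85 mm and grips with 20 to 120 N. Pads are 22 mm wide; open, the fingers measure 114 mm over their backs; the gripper's body (76 mm by 85 mm) begins 54 mm behind the grasp point. The pads swing forward as they close: fully open they stand 13 mm farther back than shut.
Start: joints at [1.191, 0.276, 1.505, -0, 1.361, -0.121], TCP at [0.147, 0.556, 0.231] pointing down, gripper open.
Joint ranges: [-2.89, 2.89], [-0.75, 2.08], [0.22, 2.7], [-1.18, 4.32], [0.11, 2.71], [-2.7, 2.7]. Speed limits (rad/s): [2.57, 2.57, 3.14, 3.14, 3.14, 3.14].

## Interface

Orientations are given as a unit quaternion [w, x, y, z].
In Python, from rig import telemetry, cams, manip, finder gives the robot as it stands. The module is installed in compiled form; this text tells all that it offers.
- The arm moves only by the tool carry_out, never from a script. Its argument "rows" is a list that holds one entry, the list of rows, each a list of 5 numbers: the gripper's target within -1 to 1 (fully open at 1, half-way at 0, shut at -1), then the shift along the world's x, y, z in cm, then the turn about the world's z in rad. A call has 1 to 12 rows; each row shifts and turns the commanded pose from where the row before left it; what a row does not reach is not made up. A row lasts 1/10 s, in which the tool goes at most 50 mm and 8.59 degrees, less where a joint would pass 70% of its speed; a pose out of reach is approached as far as the arm can. A call with a gripper value outside its range is refused whole. The fingers move at their own pace and stop on an object; "force" is the grip in N (left out, the last holds). Time passes only in rows, so rows that do not move let the fingers close. It gives the time, the measured TCP pose, the force and the opening at its end, in the units of the state.
- telemetry.get_state(): the state, without advancing time (a new reading comes with each control period).
- cams.get_image(name): name is "scene" or "side" or "wrist"; returns a dict with "image" (400x640x3 uint8, red, green, blue), "camera_matrix" (3x3 intrinsics, pixels), "k1" (the pictures are not rectified: a ray, as slopes to the right and down, at radius r is drawn at 1 + k1 r^2 times it, then the intrinsics apply), "eye" and "attitude" of the camera in the world. Camera axes: x right, y down, z forward; pixel columns grow to the right and rows downward; lengths in m; the calibration is good to about 2 mm. A picture is of the moment at which its call begins. There is no depth.
- manip.sign_off(): hands the job in, once; it reports no verdict.
Trained networks look in a picture, given as the dict that the camera call returned (one of the last four; its "shot" number tells which), for a name from the list of things; names that differ only in an ending like _2 or _b are one class to them, and where a whole thing is asked for, a point or a joint stands for the part that bears it (a point fixed in the world has none). Each returns a list of dicts, best first, with "confidence" (0 to 1); they miss things now and then, are a little off and sometimes report something else, mostly with a low value. They report only what shows in the picture. A call takes as long as a camera call.
- finder.boxes_of(picture, thing): "xy" ([column, row] in pixels, amid what is visible of it).
The state is a dict: "clock": time; "qpos": joint angles; "qd": joint speeds; "effort": joint torques, N m; "position": TCP position; "ee_rot": TCP orientation; "contact_force": force on the tool from outside, world axes, zero at the start; "moment": the same for the moment, N m; "width": finger opening in m.
Only numpy, scipy, OpenCV 4.12 (cv2) and the standard library are available. Lean on these libraries where they do the work, as an engineer would, in place of code of your own. Each camera call takes 0.05 s, during which the arm holds its last target.

## Task

On the syringe pump, roll the black knurled thumbwheel under a fingertip so that the pusher moves the plunger into the syringe, until the gap between the black plunger seal and the red band on the barrel is closed and the seal's front edge stands under the band. Move it with the wheel alone: do not pinch the wheel, do not touch the blue pusher or the syringe, and leave everything else on the pump and bench where it is. Then take the hand clear.

Things in the scene. Friction and masses are not known exactly. Their poses are not given: they have to be found in the camera images.
- pump: white syringe pump, fixed to the bench, 160 (x) x 320 (y) x 84 mm high to its flat deck. Origin: centre of its underside; x to its back, y along it from the pusher end to the syringe tip, z up. The wheel is near the deck's front edge; the drive behind it (barrel axis at x 35, z 124 mm; end and middle plates from x -12 mm, up to z 118 mm; pusher top z 156 mm, the highest part)
- wheel: black knurled thumbwheel, 52 mm diameter, 18 mm wide, sunk in a slot of the deck; its top is 16 mm above it. Origin: on the axle, mid-width, at (-48, -60, 74) mm in the pump's frame; its x is the axle (the pump's x), y and z turn with it. Rolling its top towards the pump's +y moves pusher and seal +y by 7 mm per rad (0.27 mm per mm of rim); reversible. Rim force 2 N, good grip, stays where left
- wheel_top (a point): the highest point of the wheel's rim, at mid-width, where a fingertip rests on it; fixed to the pump, with the pump's axes
- pusher: blue pusher carriage (88 x 26 x 60 mm) of the drive on its two rods, with the white plunger and black seal that it moves; slides along the pump's y. Origin: on the barrel's axis at the front edge of the black seal. Its block lies 123 to 149 mm behind that point (towards -y)
- seal_front (a point): front edge of the black plunger seal (26 mm in diameter), 15 mm above the barrel's axis, inside the clear barrel; moves with the pusher
- syringe: clear graduated barrel in the pump, 30 mm in diameter, 114 mm long from its flange at the pump's middle towards +y, with an orange tip cap. Origin: on its axis at the flange; y along the barrel. Fixed
- band: red marking band round the clear barrel, 31 mm in diameter, 6 mm wide along the barrel. Origin: on the barrel's axis at the middle of its width; y along the barrel, as the pump's. The seal starts 12 to 52 mm from it, on its -y side
- cap: orange ribbed screw cap of a tube, 35 mm wide, 13 mm high, lying on the pump's deck to the left of the wheel. Loose; leave it alone. Origin: centre of its underside
- reagent: white reagent jar with an orange cap, 48 mm wide, 100 mm high, standing at the pump's right end. Loose; leave it alone. Origin: centre of its underside
- rack: purple microtube rack, 96 x 56 x 50 mm with tube caps up to 59 mm, at the pump's left end. Loose; leave it alone. Origin: centre of its underside
- tipbox: lilac pipette tip box, 87 x 124 x 64 mm, on the bench to the right. Loose; leave it alone. Origin: centre of its underside
- timer: small white bench timer, 62 x 66 x 17 mm, lying on the bench to the right. Loose; leave it alone. Origin: centre of its underside
- marker: marker pen with a blue cap, 133 mm long, 14 mm thick, lying in front of the pump towards the robot. Loose; leave it alone. Origin: centre of its underside
- beaker: clear glass beaker, 72 mm wide, 90 mm high, on the bench to the left. Loose; leave it alone. Origin: centre of its underside

How it is judged:
On the way:
1. the thumbwheel is rolled by the fingers resting on it, so that the pusher moves (contact force between the fingers and wheel above 0.3 N and linear speed of pusher above 0.001 m/s), for 0.1 s.
At the end, for the whole second after the job is handed in: The front edge of the black seal is within 3.5 mm of the middle of the red band along the barrel (the band is 6 mm wide), pusher and wheel are at rest, and no bystander has been shifted by 20 mm or more (y of seal_front in the frame of band between -0.0035 and 0.0035 m and linear speed of pusher below 0.002 m/s and angular speed of wheel below 0.2 rad/s and distance of each of cap, reagent, rack, tipbox, timer, marker, beaker from where it was at the start of the episode below 0.02 m); the robot touches nothing.
It fails at once if the pusher or plunger is touched: it must be moved by the wheel alone (contact force between any of the fingers, the arm and pusher above 1 N).
It fails at once if the syringe barrel is touched (contact force between any of the fingers, the arm and syringe above 1 N).
It fails at once if the wheel is taken between the fingers (the grasp point is inside the rim) in place of being rolled under a fingertip (distance between the grasp point and wheel below 0.027 m).
It fails at once if a bystander is pushed, lifted or carried by 20 mm or more (distance of any of cap, reagent, rack, tipbox, timer, marker, beaker from where it was at the start of the episode above 0.02 m).
It also fails if it takes over 58 s, if anything falls off the work surface, if the arm or the gripper's body presses on something with over 40 N, if the wrist force passes 120 N, or if a joint passes its speed limit or range.

## Working session

There is one attempt and no reset: what is moved stays moved. The work goes in short steps, Python scripts to look and compute and a tool call to move; the robot and the scene stay as the last step left them, time stands still between calls to the robot, and variables do not carry over. Pictures are saved under pics/ and viewed, and the job is handed in when it is done.

Besides the shell and the picture viewer there is one more tool, called after ">>>" as name([rows], argument=value, ...), one row to a line, values as JSON. carry_out: Moves the arm, as the interface text tells. Its arguments: {"type":"object","properties":{"rows":{"type":"array","items":{"type":"array","items":{"type":"array","items":{"type":"number"}}}},"force":{"type":"number"}},"required":["rows"]}

```bash
mkdir -p pics
cat > h.py <<'E'
from rig import telemetry, cams, manip, finder
import numpy as np, cv2
def shot(n,f):
    p=cams.get_image(n); cv2.imwrite('pics/'+f,p['image'][:,:,::-1]); return p
E
python3 - <<'E'
from h import *
for n in ['scene','side','wrist']:
    p=shot(n,n+'0.png'); print(n,p['eye'],p['attitude'],p['camera_matrix'],p['k1'])
    for t in ['wheel','seal_front','band','pusher','syringe','cap','pump','marker']:
        print(t,[(np.round(b['xy']),round(b['confidence'],2)) for b in finder.boxes_of(p,t)[:2]])
print(telemetry.get_state(), manip.hold_point_z)
E
```

```text
scene [ 1.29130969 -0.79324014  1.082268  ] [-0.38201037  0.84965846  0.33202046 -0.14802365] [[453.23136644   0.         320.888291  ]
 [  0.         453.23136644 200.44309942]
 [  0.           0.           1.        ]] -0.10335785063696845
wheel []
seal_front [(array([336., 210.]), 0.77)]
band []
pusher [(array([334., 213.]), 0.91)]
syringe [(array([364., 188.]), 0.65)]
cap [(array([348., 184.]), 0.65)]
pump [(array([343., 210.]), 0.73)]
marker []
side [0.46786731 0.83845544 1.06158491] [ 0.01584206 -0.04677603  0.939229   -0.33972034] [[442.33402315   0.         312.20043141]
 [  0.         442.33402315 197.40870743]
 [  0.           0.           1.        ]] -0.08297762349394085
wheel [(array([312., 199.]), 0.44)]
seal_front [(array([286., 176.]), 0.78)]
band [(array([287., 176.]), 0.24)]
pusher []
syringe [(array([278., 214.]), 0.66)]
cap [(array([308., 234.]), 0.45), (array([338., 224.]), 0.35)]
pump [(array([295., 223.]), 0.64)]
marker [(array([334., 226.]), 0.65)]
wrist [0.08210452 0.57184069 0.37273005] [0.10439572 0.7853538  0.60486035 0.08040459] [[275.75012774   0.       
[... 172 characters left out ...]
]
cap []
pump []
marker []
{'clock': 1.35, 'qpos': array([ 1.19102355e+00,  2.75908960e-01,  1.50490213e+00, -1.76479998e-05,
        1.36069097e+00, -1.21014971e-01]), 'qd': array([-0.00014235, -0.00025138,  0.00077417, -0.0001589 ,  0.00103114,
       -0.00151595]), 'effort': array([-4.44812895e-04, -4.16650629e+01, -2.46095270e+01, -1.47026603e-04,
        4.22238509e-04, -8.07873704e-06]), 'position': array([0.1471637 , 0.55588505, 0.23132205]), 'ee_rot': array([-1.56717106e-05,  7.92425500e-01,  6.09968709e-01,  4.33698331e-05]), 'contact_force': array([-0.60324339, -0.51755385, -0.02331862]), 'moment': array([ 0.01276421,  0.017675  , -0.03489462]), 'width': 0.08532381084759103} 0.0187
```

View pics/scene0.png

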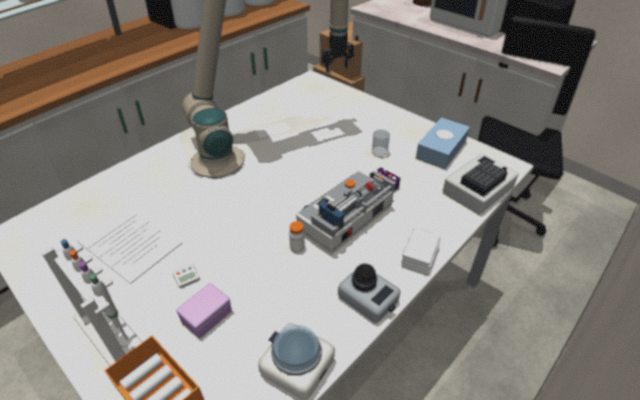

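View pics/side0.png

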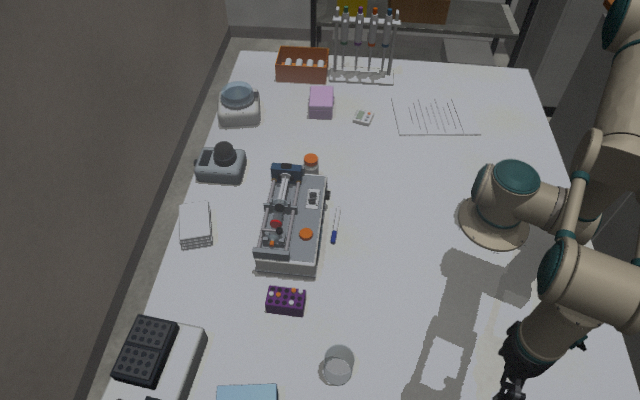

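View pics/wrist0.png

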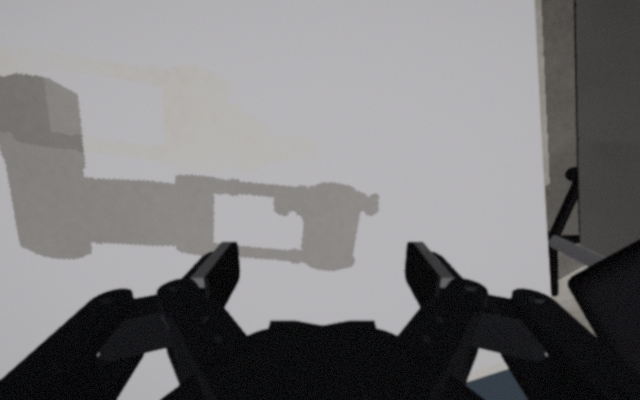

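Run:
```python
import cv2
a=cv2.imread('pics/side0.png')[150:290,235:355]; cv2.imwrite('pics/side0c.png',cv2.resize(a,None,fx=4.2,fy=4.2,interpolation=cv2.INTER_CUBIC))
a=cv2.imread('pics/scene0.png')[150:260,280:420]; cv2.imwrite('pics/scene0c.png',cv2.resize(a,None,fx=5,fy=5,interpolation=cv2.INTER_CUBIC))
```

```text
(no output)
```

View pics/side0c.png

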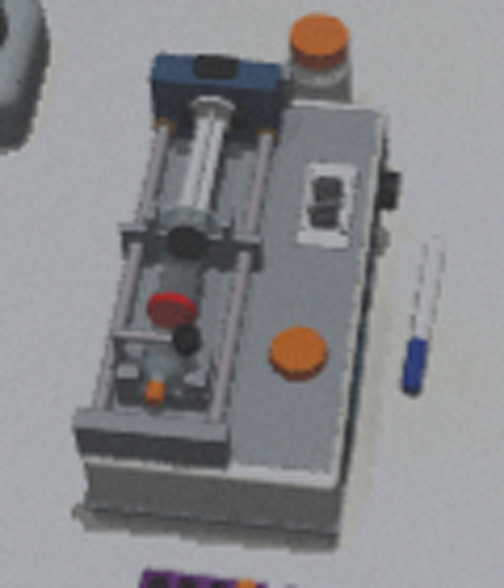

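View pics/scene0c.png

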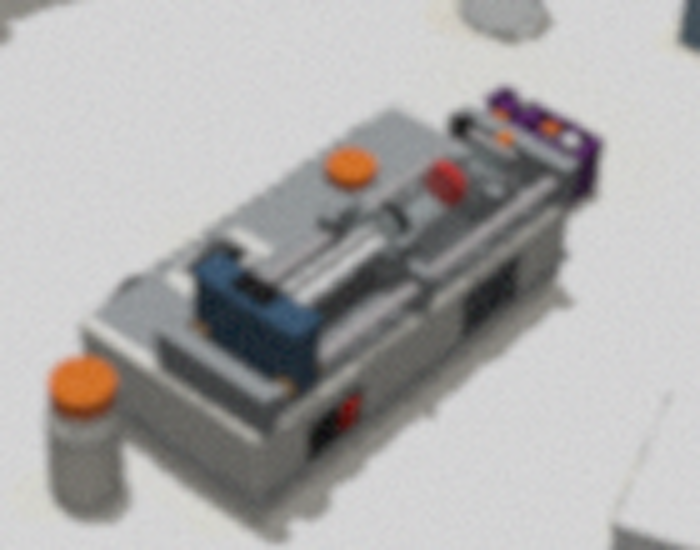

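```bash
cat >> h.py <<'E'
from scipy.spatial.transform import Rotation as R
def rot(q): return R.from_quat(np.r_[q[1:],q[0]]).as_matrix()
def proj(p,P):
    c=(np.atleast_2d(P)-p['eye'])@rot(p['attitude']); s=c[:,:2]/c[:,2:]
    s=s*(1+p['k1']*(s**2).sum(1,keepdims=True)); K=p['camera_matrix']
    return s*[K[0,0],K[1,1]]+[K[0,2],K[1,2]]
def onz(p,px,z):
    K=p['camera_matrix']; d=(np.array(px)-[K[0,2],K[1,2]])/[K[0,0],K[1,1]]; s=d.copy()
    for _ in range(20): s=d/(1+p['k1']*(s@s))
    r=rot(p['attitude'])@np.r_[s,1]; return p['eye']+r*(z-p['eye'][2])/r[2]
def pw(th,P): 
    c,s=np.cos(th[2]),np.sin(th[2]); P=np.atleast_2d(P)/1000.
    return np.c_[th[0]+c*P[:,0]-s*P[:,1], th[1]+s*P[:,0]+c*P[:,1], P[:,2]]
E
python3 - <<'E'
from h import *
from scipy.optimize import least_squares
s=shot('side','s1.png'); c=shot('scene','c1.png')
S=lambda x,y:(x/4.2+235,y/4.2+150); C=lambda x,y:(x/5+280,y/5+150)
side={(-80,-160,84):S(385,111),(-80,160,84):S(338,485),(80,160,84):S(82,458)}
sc={(-80,-160,84):C(82,328),(-80,160,84):C(395,107),(80,-160,84):C(265,440)}
f=lambda t:np.r_[(proj(s,pw(t,list(side)))-list(side.values())).ravel(),(proj(c,pw(t,list(sc)))-list(sc.values())).ravel()]
r=least_squares(f,[.5,.1,0]); t=r.x; print(t,f(t).round(1).reshape(-1,2)); np.save('t.npy',t)
for n,p in(('side',s),('scene',c)):
    im=cv2.resize(p['image'][:,:,::-1],None,fx=4,fy=4,interpolation=cv2.INTER_CUBIC)
    for P in [(-48,-60,100),(-57,-60,100),(-39,-60,100),(-80,-160,84),(-80,160,84),(80,160,84),(80,-160,84),(-12,-160,118),(-12,160,118)]:
        q=proj(p,pw(t,P))[0]; cv2.circle(im,tuple(int(round((v+.5)*4)) for v in q),3,(0,255,0),1)
    q=proj(p,pw(t,(0,0,84)))[0]*4; x,y=map(int,q); cv2.imwrite(f'pics/ov_{n}.png',im[max(0,y-290):y+290,x-350:x+350])
print('wheeltop',pw(t,(-48,-60,100)))
# seal & band on axis plane via side image: solve y along axis x35 z139 (seal_front), 
for n,p in(('side',s),('scene',c)):
    for th in('seal_front','band','wheel'):
        for b in finder.boxes_of(p,th)[:2]: print(n,th,b['xy'],b['confidence'])
E
```

```text
[ 0.59566686  0.09251551 -0.00333514] [[-1.1 -2.6]
 [-0.3 -0.1]
 [-1.   0.7]
 [-0.9 -2.1]
 [-0.3 -2.5]
 [-0.3  0.1]]
wheeltop [[0.54746702 0.03267593 0.1       ]]
side seal_front [287.9, 175.4] 0.82
side seal_front [287.3, 300.5] 0.39
scene seal_front [333.8, 211.4] 0.92
scene seal_front [187.1, 279.2] 0.48
scene band [379.5, 141.3] 0.66
```

View pics/ov_side.png

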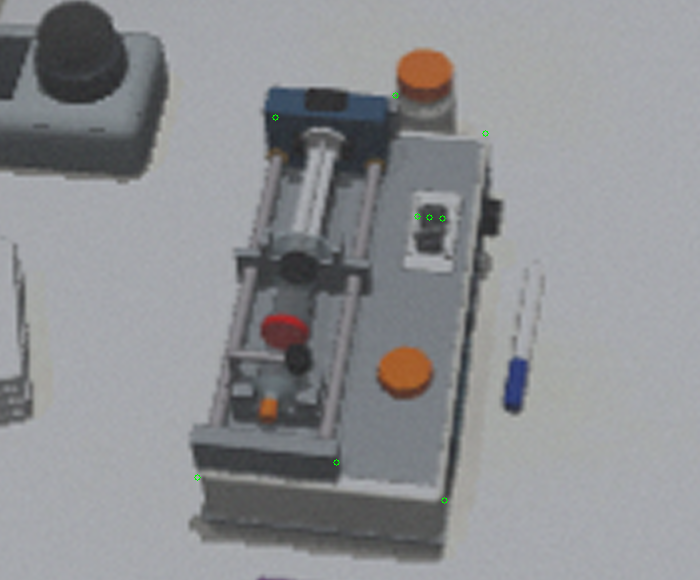

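View pics/ov_scene.png

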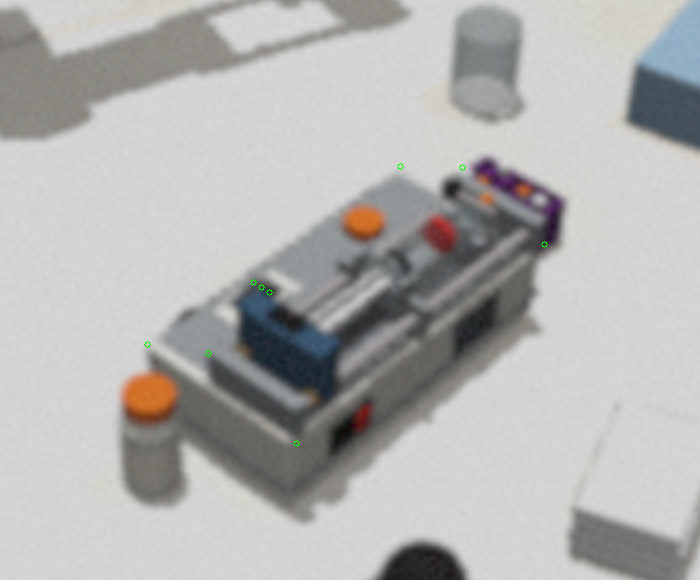

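>>> carry_out([
  [[-1,2.5,-2.5,0.3,0.05],[-1,2.5,-2.5,0.3,0.05],[-1,2.5,-2.5,0.3,0.05],[-1,2.5,-2.5,0.3,0.05],[-1,2.5,-2.5,0.3,0.05],[-1,2.5,-2.5,0.3,0],[-1,2.5,-2.5,0.3,0],[-1,2.5,-2.5,0.3,0],[-1,2.5,-2.5,0.3,0],[-1,2.5,-2.5,0.2,0]],
])

```text
clock: 2.75
position: [0.3981, 0.3048, 0.2607]
ee_rot: [0.0, 0.71, 0.704, 0.0]
contact_force: [0.6, 0.4, 0.4]
width: 0.0002
```

>>> carry_out([
  [[-1,2.8,-2.2,0,0],[-1,2.8,-2.2,0,0],[-1,2.8,-2.2,0,0],[-1,2.8,-2.2,0,0],[-1,2.8,-2.2,0,0],[-1,2.8,-2.2,0,0],[-1,2.8,-2.2,0,0],[-1,2.8,-2.2,0,0],[-1,2.8,-2.2,0,0],[-1,2.8,-2.2,0,0],[-1,0,0,0,0],[-1,0,0,0,0]],
])

```text
clock: 3.95
position: [0.6772, 0.0854, 0.2595]
ee_rot: [-0.001, 0.711, 0.704, -0.0]
contact_force: [-0.6, 0.1, 0.1]
width: 0.0002
```

Run:
```python
from h import *
p=shot('wrist','w1.png'); import pickle; pickle.dump(p,open('w1.pkl','wb'))
print(p['eye'],p['attitude'],telemetry.get_state()['position'])
for th in('seal_front','band','wheel','cap','pump','pusher'):
    for b in finder.boxes_of(p,th)[:2]: print(th,b['xy'],b['confidence'])
t=np.load('t.npy')
print(proj(p,pw(t,[(-48,-60,100),(-80,-160,84),(-80,160,84)])))
```

```text
[0.6102143  0.08512437 0.40100209] [0.09287065 0.70435895 0.69767232 0.09223262] [0.67659775 0.08617484 0.25991706]
seal_front [219.1, 144.1] 0.59
band [401.8, 140.6] 0.57
wheel [272.8, 60.3] 0.89
cap [397.6, 62.2] 0.92
pump [322.7, 109.4] 0.71
pusher [217.8, 143.6] 0.6
[[268.35732171  60.60400413]
 [170.88910894  29.79460406]
 [486.31508041  27.5428038 ]]
```

View pics/w1.png

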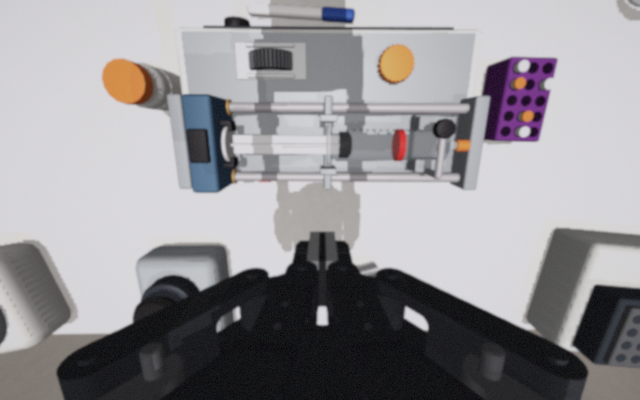

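Run:
```python
import cv2
a=cv2.imread('pics/w1.png')[15:205,165:495]; cv2.imwrite('pics/w1c.png',cv2.resize(a,(792,456),interpolation=cv2.INTER_CUBIC))
a=cv2.imread('pics/w1.png')[120:170,320:420]; cv2.imwrite('pics/w1d.png',cv2.resize(a,(800,400),interpolation=cv2.INTER_CUBIC))
```

```text
(no output)
```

View pics/w1c.png

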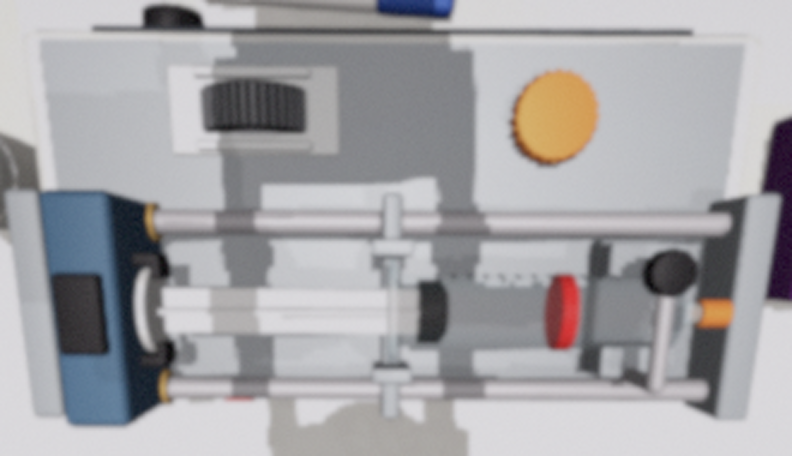

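View pics/w1d.png

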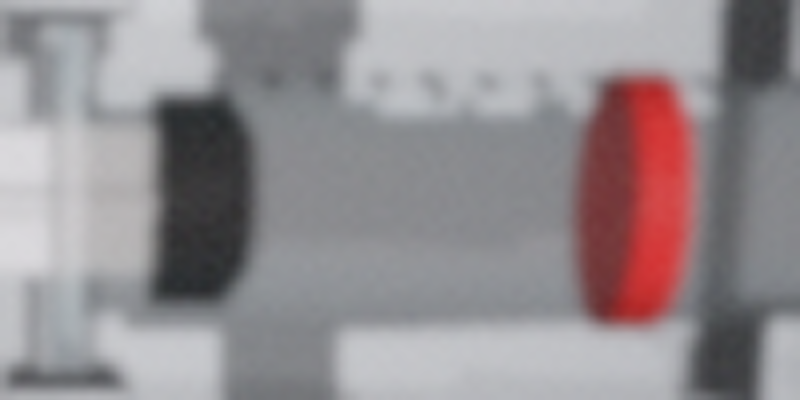

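Run:
```python
from h import *; import pickle
p=pickle.load(open('w1.pkl','rb'))
for px,z in (((351.4,145),.137),((399,145),.1395),((406.5,145),.1395),((402.8,145),.1395),((270.4,59.6),.1),((180.8,28.8),.084),((477.5,31.7),.084),((387,145),.139),
  ((165+203/2.4,59.6),.09),((165+305/2.4,59.6),.09),((270,15+80/2.4),.1),((270,15+132/2.4),.1)): print(px,z,onz(p,px,z).round(4))
```

```text
(351.4, 145) 0.137 [0.628  0.1128 0.137 ]
(399, 145) 0.1395 [0.6283 0.1569 0.1395]
(406.5, 145) 0.1395 [0.6284 0.1638 0.1395]
(402.8, 145) 0.1395 [0.6283 0.1604 0.1395]
(270.4, 59.6) 0.1 [0.5466 0.0348 0.1   ]
(180.8, 28.8) 0.084 [ 0.5143 -0.0571  0.084 ]
(477.5, 31.7) 0.084 [0.5198 0.2444 0.084 ]
(387, 145) 0.139 [0.6282 0.1458 0.139 ]
(249.58333333333334, 59.6) 0.09 [0.5443 0.0118 0.09  ]
(292.08333333333337, 59.6) 0.09 [0.5446 0.0553 0.09  ]
(270, 48.333333333333336) 0.1 [0.5365 0.035  0.1   ]
(270, 70.0) 0.1 [0.556  0.0338 0.1   ]
```

>>> carry_out([
  [[-1,-3.3,-1.6,0,0],[-1,-3.4,-1.6,0,0],[-1,-3.4,-1.7,0,0],[-1,-3.4,-1.7,0,0],[-1,0,0,-3,0],[-1,0,0,-4,0],[-1,0,0,-4,0],[-1,0,0,-2.5,0],[-1,0,0,-1,0],[-1,0,0,0,0],[-1,0,0,0,0]],
])

```text
clock: 5.4
position: [0.5433, 0.02, 0.1166]
ee_rot: [0.001, 0.71, 0.704, 0.001]
contact_force: [0.1, 0.6, 0.2]
width: -0.0001
```

Run:
```python
from h import *; import pickle
s=telemetry.get_state(); print(s['position'],s['contact_force'])
p=shot('wrist','w2.png');print(p['eye'])
```

```text
[0.54326817 0.01997359 0.11664434] [0.14246115 0.5585508  0.17976551]
[0.47566022 0.01965888 0.25784942]
```

View pics/w2.png

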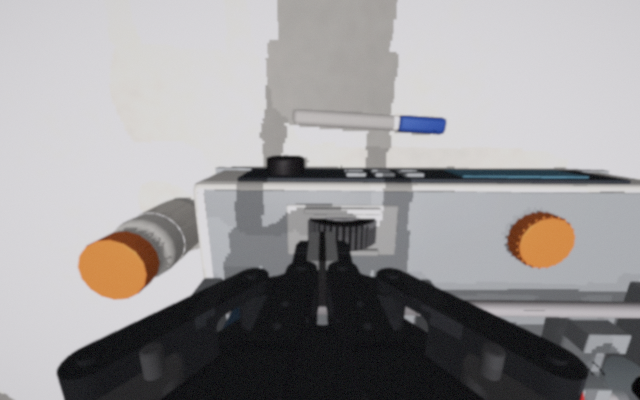

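>>> carry_out([
  [[-1,0,0,-1.2,0],[-1,0,0,-0.3,0],[-1,0,0,-0.15,0],[-1,0,0,-0.1,0],[-1,0,0,0,0]],
])

```text
clock: 5.95
position: [0.5419, 0.0196, 0.0987]
ee_rot: [0.0, 0.71, 0.704, -0.0]
contact_force: [-2.6, -0.8, 5.0]
width: -0.0
```

>>> carry_out([
  [[-1,0,0.3,0,0],[-1,0,0.3,0.03,0],[-1,0,0.3,0,0],[-1,0,0.3,0,0],[-1,0,0.3,0,0],[-1,0,0.3,0,0],[-1,0,0.3,0,0],[-1,0,0.3,-0.05,0],[-1,0,0.3,-0.05,0],[-1,0,0.3,-0.1,0],[-1,0,0,0,0]],
])

```text
clock: 7.05
position: [0.5424, 0.0504, 0.0972]
ee_rot: [0.0, 0.71, 0.704, 0.001]
contact_force: [-1.7, 1.5, 5.4]
width: 0.0004
```

Run:
```python
from h import *; import pickle
s=telemetry.get_state(); print(s['position'],s['contact_force'])
p=shot('wrist','w3.png');print(p['eye'])
p=shot('side','s3.png');a=p['image'][150:290,235:355,::-1]; cv2.imwrite('pics/s3c.png',cv2.resize(a,None,fx=4.2,fy=4.2,interpolation=cv2.INTER_CUBIC))
```

```text
[0.5424341  0.05043002 0.09717582] [-1.70180106  1.54525951  5.37992246]
[0.47503054 0.05001807 0.23846863]
```

View pics/w3.png

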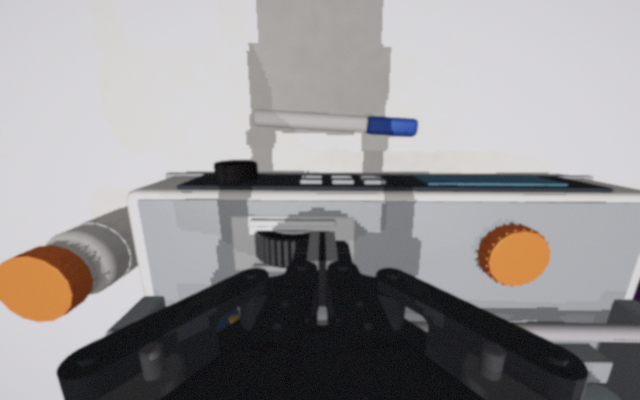

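View pics/s3c.png

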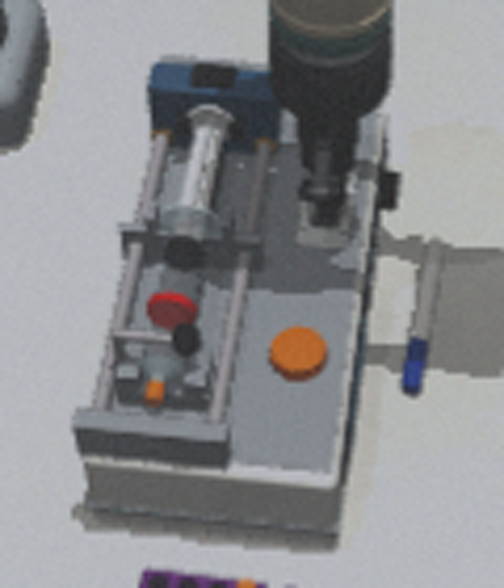

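>>> carry_out([
  [[-1,0,0,1.0,0],[-1,0,-1.5,0.3,0],[-1,0,-1.5,0,0],[-1,0,0,-0.7,0],[-1,0,0,-0.43,0],[-1,0,0.4,0.03,0],[-1,0,0.4,0,0],[-1,0,0.4,0,0],[-1,0,0.45,0,0],[-1,0,0.45,0,0],[-1,0,0.45,-0.08,0],[-1,0,0.45,-0.12,0]],
])

```text
clock: 8.35
position: [0.5427, 0.0502, 0.0973]
ee_rot: [0.0, 0.71, 0.704, 0.001]
contact_force: [-0.3, 1.4, 7.0]
width: 0.0003
```

>>> carry_out([
  [[-1,0,0,1.0,0],[-1,0,-1.5,0.3,0],[-1,0,-1.5,0,0],[-1,0,0,-0.7,0],[-1,0,0,-0.43,0],[-1,0,0.4,0.03,0],[-1,0,0.4,0,0],[-1,0,0.4,0,0],[-1,0,0.45,0,0],[-1,0,0.45,0,0],[-1,0,0.45,-0.08,0],[-1,0,0.45,-0.12,0]],
])

```text
clock: 9.55
position: [0.5426, 0.0502, 0.0972]
ee_rot: [0.0, 0.71, 0.704, 0.001]
contact_force: [-1.2, 0.1, 6.7]
width: -0.0003
```

Run:
```python
from h import *; import pickle
s=telemetry.get_state(); print(s['position'],s['contact_force'])
p=shot('side','s4.png');a=p['image'][150:290,235:355,::-1]; cv2.imwrite('pics/s4c.png',cv2.resize(a,None,fx=4.2,fy=4.2,interpolation=cv2.INTER_CUBIC))
```

```text
[0.54258902 0.0501689  0.09722959] [-1.17327961  0.11713271  6.70720435]
```

View pics/s4c.png

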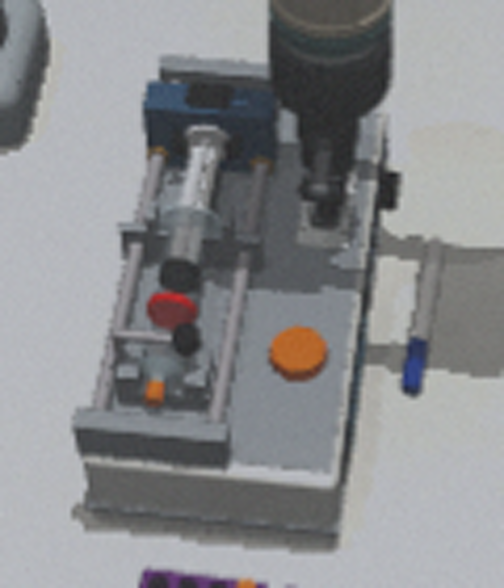

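>>> carry_out([
  [[-1,0,0,1.0,0],[-1,0,-1.5,0.3,0],[-1,0,-1.5,0,0],[-1,0,0,-0.7,0],[-1,0,0,-0.43,0],[-1,0,0.4,0.03,0],[-1,0,0.4,0,0],[-1,0,0.4,0,0],[-1,0,0.45,0,0],[-1,0,0.45,0,0],[-1,0,0.45,-0.08,0],[-1,0,0.45,-0.12,0]],
])

```text
clock: 10.8
position: [0.5426, 0.0502, 0.0972]
ee_rot: [0.0, 0.71, 0.704, 0.001]
contact_force: [-0.2, 0.5, 7.4]
width: -0.0
```

>>> carry_out([
  [[-1,0,0,1.0,0],[-1,0,-1.5,0.3,0],[-1,0,-1.5,0,0],[-1,0,0,-0.7,0],[-1,0,0,-0.43,0],[-1,0,0.4,0.03,0],[-1,0,0.4,0,0],[-1,0,0.4,0,0],[-1,0,0.45,0,0],[-1,0,0.45,0,0],[-1,0,0.45,-0.08,0],[-1,0,0.45,-0.12,0]],
])

```text
clock: 12.0
position: [0.5426, 0.0502, 0.0973]
ee_rot: [0.0, 0.71, 0.704, 0.001]
contact_force: [-0.8, 0.2, 7.4]
width: 0.0001
```

>>> carry_out([
  [[-1,0,0,1.0,0],[-1,0,0,3.0,0],[-1,0,0,4.0,0],[-1,0,0,4.0,0],[-1,0,0,4.3,0],[-1,3.3,2.2,0,0],[-1,3.4,2.2,0,0],[-1,3.4,2.2,0,0],[-1,3.4,2.2,0,0],[-1,0,0,0,0],[-1,0,0,0,0]],
])

```text
clock: 13.1
position: [0.6771, 0.138, 0.2574]
ee_rot: [-0.001, 0.71, 0.704, -0.001]
contact_force: [0.2, -0.6, 0.6]
width: 0.0002
```

```bash
cat > look.py <<'E'
from h import *; import pickle,sys
n=sys.argv[1]
s=telemetry.get_state(); print(s['clock'],s['position'],s['contact_force'])
p=shot('wrist',n+'.png'); pickle.dump(p,open(n+'.pkl','wb'))
b=proj(p,[.6283,.1604,.1395])[0]; x,y=map(int,b); x0,y0=x-60,y-30; print('band pred',b,'crop org',x0,y0)
cv2.imwrite(f'pics/{n}d.png',cv2.resize(p['image'][y0:y0+60,x0:x0+100,::-1],(800,480),interpolation=cv2.INTER_CUBIC))
E
python3 look.py w5
```

```text
13.1 [0.67706109 0.13800465 0.2573788 ] [ 0.15806569 -0.62894947  0.60949804]
band pred [346.75975176 146.15487054] crop org 286 116
```

View pics/w5d.png

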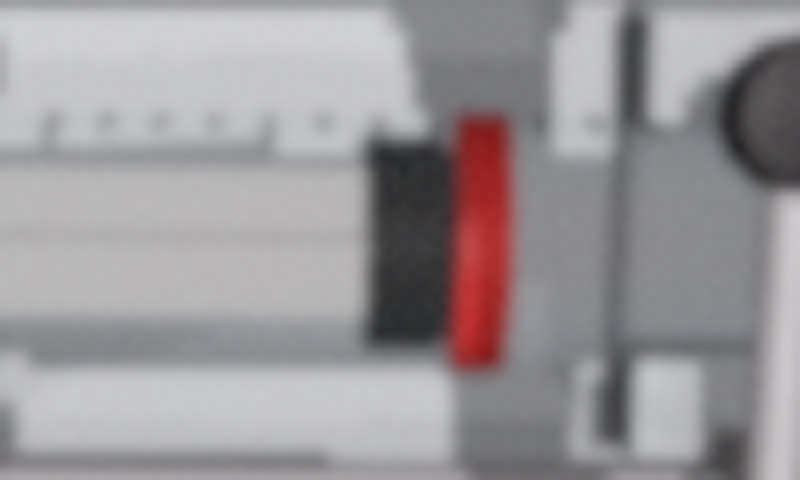

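View pics/w5.png

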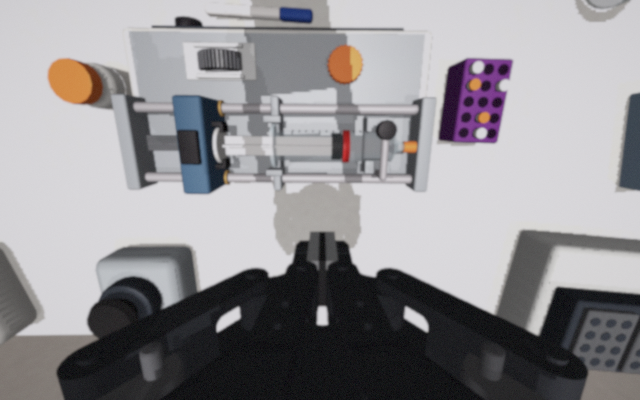

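Run:
```python
from h import *; import pickle
p=pickle.load(open('w1.pkl','rb'));q=pickle.load(open('w5.pkl','rb'))
# seal rear, front (w1); seal rear, band edges (w5)
for k,c,z in((p,340,.137),(p,351.4,.137),(q,286+370/8,.137),(q,286+453/8,.1395),(q,286+513/8,.1395)): print(onz(k,(c,146),z).round(4))
# black pad on pusher top (z .156): detect columns dark
for n,k in(('w1',p),('w5',q)):
    row=k['image'][140:152,150:240].mean((0,2)); print(n,row.astype(int))
```

```text
[0.6288 0.1021 0.137 ]
[0.6289 0.1128 0.137 ]
[0.6282 0.1471 0.137 ]
[0.6281 0.1566 0.1395]
[0.6282 0.1635 0.1395]
w1 [216 216 216 217 216 216 216 216 217 217 217 216 216 216 216 217 217 217
 217 217 216 215 211 198 185 180 181 182 182 184 185 186 187 187 183 168
 139 101  66  49  47  48  49  50  52  54  54  55  56  57  58  58  60  60
  58  55  43  36  54  88 111 116 107  92  76  56  41  35  34  44  85 147
 191 206 195 162 121  98  93  96 108 123 147 179 202 212 214 214 214 214]
w5 [101 103 105 109 115 116 116 116 116 116 115 115 114 114 114 115 115 114
 116 115 116 116 116 116 116 116 113 102  78  55  46  45  47  47  48  50
  52  52  53  53  55  56  57  57  58  56  48  37  37  65  96 114 113 104
  89  72  54  40  36  34  38  72 135 186 207 202 171 126  99  92  92 100
 113 129 155 186 205 212 212 212 211 211 211 211 211 212 211 211 211 212]
```

Run:
```python
from h import *; import pickle
p=pickle.load(open('w1.pkl','rb'));q=pickle.load(open('w5.pkl','rb'))
# pusher pad right edge (top z .156): w1 dark->? , flange white
for a,b in((150+37.2,150+28.3),(150+58.5,150+49.2),(150+70.5,150+61.8)):
    A=onz(p,(a,146),.156)[1];B=onz(q,(b,146),.156)[1];print(A,B,B-A)
```

```text
-0.03238150192116278 0.013229073974491773 0.04561057589565455
-0.013873381367966175 0.031242642257536993 0.04511602362550317
-0.0034319379089907676 0.042117115457113274 0.04554905336610404
```

>>> carry_out([
  [[-1,-3.3,-2.7,0,0],[-1,-3.4,-2.7,0,0],[-1,-3.4,-2.7,0,0],[-1,-3.4,-2.7,0,0],[-1,0,0,-4,0],[-1,0,0,-4,0],[-1,0,0,-4,0],[-1,0,0,-2.5,0],[-1,0,0,-1,0],[-1,0,0,-0.6,0],[-1,0,0,0,0]],
])

```text
clock: 14.25
position: [0.5415, 0.0295, 0.1001]
ee_rot: [0.0, 0.71, 0.704, 0.0]
contact_force: [-0.2, 0.1, -0.6]
width: -0.0004
```

>>> carry_out([
  [[-1,0,0.2,0,0],[-1,0,0.3,0,0],[-1,0,0.25,0,0],[-1,0,0,0,0],[-1,0,0,0,0]],
])

```text
clock: 14.75
position: [0.5431, 0.0374, 0.0999]
ee_rot: [0.001, 0.71, 0.704, 0.001]
contact_force: [-1.7, -1.0, 8.0]
width: -0.0
```

>>> carry_out([
  [[-1,0,0,1.1,0],[-1,0,0,3.0,0],[-1,0,0,4.0,0],[-1,0,0,4.0,0],[-1,0,0,4.0,0],[-1,3.3,2.5,0,0],[-1,3.4,2.5,0,0],[-1,3.4,2.5,0,0],[-1,3.4,2.5,0,0],[-1,0,0,0,0],[-1,0,0,0,0],[-1,0,0,0,0]],
])

```text
clock: 15.95
position: [0.6764, 0.137, 0.2596]
ee_rot: [-0.0, 0.71, 0.704, -0.0]
contact_force: [0.0, -0.4, 0.9]
width: -0.0001
```

```bash
python3 look.py w6
python3 - <<'E'
from h import *; import pickle
k=pickle.load(open('w6.pkl','rb')); print(k['image'][140:152,150:240].mean((0,2)).astype(int))
E
```

```text
15.95 [0.67637267 0.13703383 0.25955895] [ 0.04092319 -0.43742695  0.88995115]
band pred [347.50895036 146.33078199] crop org 287 116
[ 91 100 103 103 105 110 115 116 116 116 116 116 116 115 115 115 116 116
 117 116 116 117 117 116 117 117 118 118 118 118 115 106  83  59  47  46
  48  49  50  51  52  53  55  55  56  58  58  60  59  57  49  37  35  61
  96 113 113 103  88  69  51  40  34  34  45  89 151 194 206 193 157 115
  96  92  95 105 120 142 173 198 207 208 209 209 210 210 209 210 210 210]
```

View pics/w6d.png

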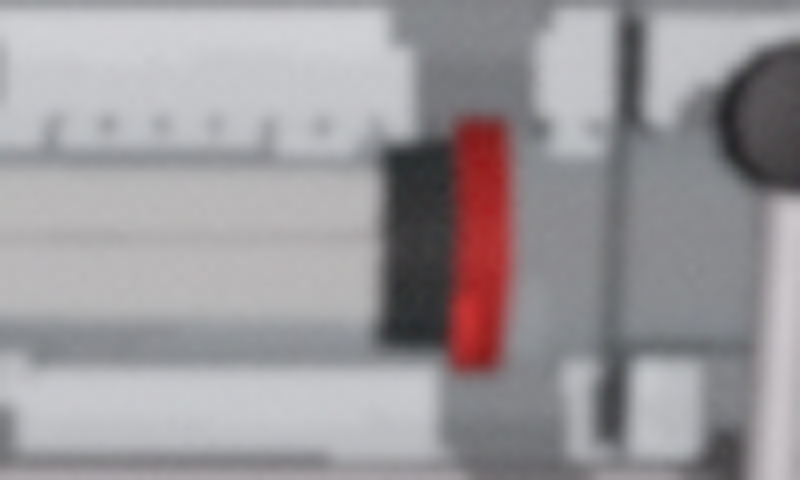

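Run:
```python
from h import *; import pickle
p=pickle.load(open('w1.pkl','rb'));q=pickle.load(open('w6.pkl','rb'))
for a,b in((187.2,150+32.3),(208.5,150+53.3),(220.5,150+65.2)):
    print(onz(q,(b,146),.156)[1]-onz(p,(a,146),.156)[1])
for c,z in((287+383/8,.137),(287+452/8,.1395),(287+512/8,.1395)): print(onz(q,(c,146),z).round(4))
```

```text
0.047188618895266266
0.046930739860764556
0.04684477030039308
[0.6281 0.1487 0.137 ]
[0.628  0.1567 0.1395]
[0.628  0.1636 0.1395]
```

Run:
```python
import cv2
a=cv2.imread('pics/w6.png')[85:200,165:265]; cv2.imwrite('pics/w6e.png',cv2.resize(a,(500,575),interpolation=cv2.INTER_CUBIC))
from h import *
im=cv2.imread('pics/w6.png'); print(im[105:112,165:225].mean(0).astype(int).tolist())
print(im[140:152,180:225].mean(0).astype(int).tolist())
p=shot('side','s6.png');a=p['image'][150:290,235:355,::-1]; cv2.imwrite('pics/s6c.png',cv2.resize(a,None,fx=4.2,fy=4.2,interpolation=cv2.INTER_CUBIC))
```

```text
[[173, 170, 174], [174, 170, 174], [174, 170, 174], [174, 170, 175], [174, 170, 174], [174, 171, 175], [173, 170, 175], [174, 171, 174], [174, 170, 174], [174, 171, 175], [172, 168, 172], [164, 158, 159], [145, 132, 127], [132, 109, 90], [132, 105, 79], [134, 107, 79], [134, 108, 79], [136, 109, 81], [136, 109, 81], [137, 109, 82], [138, 111, 83], [139, 113, 85], [140, 112, 85], [141, 114, 87], [142, 115, 88], [142, 115, 88], [143, 117, 90], [144, 118, 91], [145, 118, 91], [146, 119, 93], [146, 121, 93], [147, 120, 94], [148, 122, 95], [149, 123, 96], [149, 123, 97], [150, 124, 99], [149, 123, 97], [144, 118, 93], [132, 107, 81], [116, 92, 68], [95, 73, 53], [72, 55, 38], [54, 40, 28], [45, 33, 23], [44, 32, 23], [44, 32, 25], [43, 31, 23], [42, 30, 21], [44, 32, 24], [43, 33, 21], [43, 32, 23], [44, 33, 24], [44, 33, 23], [43, 33, 23], [44, 34, 27], [48, 54, 61], [65, 99, 123], [84, 133, 164], [92, 136, 165], [117, 135, 153]]
[[119, 114, 113], [112, 104, 101], [90, 82, 76], [64, 57, 55], [49, 46, 47], [47, 45, 47], [49, 47, 49], [50, 47, 49], [51, 48, 51], [51, 49, 51], [52, 50, 53], [54, 52, 54], [56, 53, 56], [56, 54, 56], [56, 54, 57], [58, 56, 59], [59, 57, 59], [60, 58, 61], [60, 58, 61], [58, 55, 58], [49, 47, 50], [38, 35, 37], [41, 34, 31], [77, 61, 47], [118, 95, 75], [138, 113, 88], [139, 113, 88], [128, 103, 78], [111, 88, 65], [90, 69, 49], [67, 51, 36], [52, 39, 28], [45, 34, 24], [44, 33, 25], [54, 44, 38], [94, 87, 85], [154, 149, 150], [196, 192, 193], [208, 205, 206], [194, 192, 193], [158, 155, 157], [115, 115, 116], [95, 95, 97], [91, 92, 93], [94, 94, 96]]
```

View pics/w6e.png

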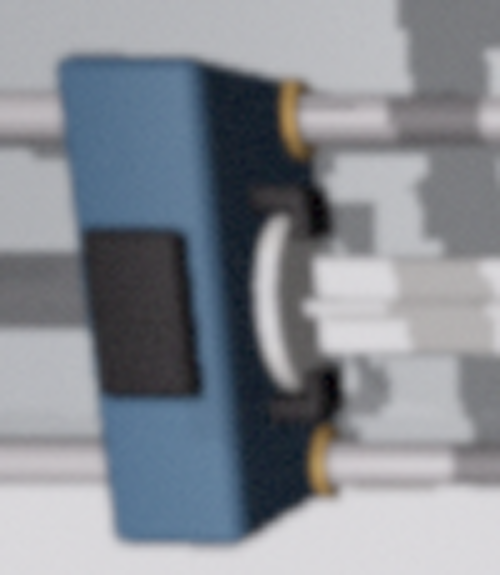

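View pics/s6c.png

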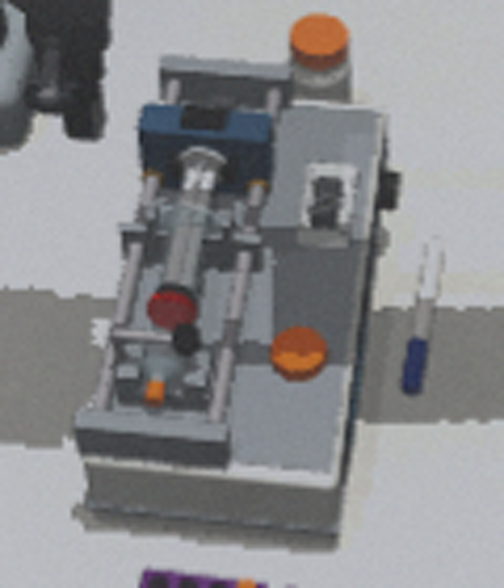

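```bash
python3 -c "
from h import *
print(manip.sign_off())"
```

```text
the job is handed in; nothing more can be done
None
```

I rolled the thumbwheel with the shut fingertips in five long strokes and one short final one. I then raised the hand clear of the pump and handed the job in at about 16 s. The sign-off gives no verdict.

- **Seal position:** the seal moved about 47 mm. Its front edge is about 0.5 mm short of the band's middle, measured from the seal's rear edge. Using the blue pusher block's edges and its given offset instead, I got roughly 1 to 3 mm past the middle. The two estimates differ by up to about 3 mm, but both are within the 3.5 mm limit.
- **Forces:** contact during the strokes stayed at about 5–8 N.
- **Other objects:** the last pictures show the cap, jar, marker and rack where they started. I judged this by eye and did not measure them, and I did not check the tip box, timer and beaker at the end. The hand's path stayed well above all of them.
- **Pump fit:** my first fit of the pump's outline was a few pixels off, because the deck's top measures a little shorter than the given 320 mm. I used the wrist-camera measurement for the wheel instead.

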